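Draw the long spatula from under the till of the tool chest

TASK

First take the white bottle with the blue cap out of the open tool chest and set it down upright on the white enamel tray with the two bottles already there, without dropping it. Then take hold of the long spatula and draw it out from under the sliding till, tilted diagonally, handle end first, through the open part of the chest, and finish while still holding it motionless in the gripper, all of it well clear above the chest's rim and touching nothing else. Leave the other things on the bench where they are and knock nothing over.

Things in the scene. Friction and masses are not known exactly. Their poses are not given: they have to be found in the camera images.
- chest: Open dark wooden tool chest, brass corners, green floor, fixed. Outside 240 (x) by 434 (y) by 111 mm high, walls 12. Origin: centre of its underside; yaw within 0.12 rad of the robot's frame. Inside x -108 to 108, y -205 to 205; inner floor 16 mm, rim 111 mm above the bench. A till covers the +y part; the -y part is the open bay. Runners 8 mm wide under the till line both long walls, 52 to 62 mm above the floor.
- till (a joint): Slide (m) of the light wooden till, a tray of small jars and tools 212 wide, 183 long, 30 mm high, in the chest: 0 at the chest's +y end, growing towards the bay (-y), at most 0.2. About 4 N of friction; stays where left. Starts at 0 to 0.015, so the bay is 210 to 226 mm long: shorter than the spatula wherever the till stands.
- till_edge (a point): Middle of the till's lower edge that faces the open bay (its -y side). The till's underside lies 62 mm above the chest's inner floor, its top 3 mm below the rim. Axes as the chest's.
- spatula_handle (a point): Centre of the spatula's handle, half-way up. Spatula: 320 mm long, about 170 g, flat on the chest's floor, handle in the bay, blade under the till. Own y runs from butt to blade tip, within 0.05 rad of the chest's y; z up. Handle: light wood, brass rivets, 145 long, 26 wide (x), 20 mm thick. Blade: steel, 175 long, 22 wide, 3 thick, at half the handle's thickness. Centre of mass about 35 mm towards the tip.
- spatula_butt (a point): Butt end of the spatula's handle, half-way up, 80 mm from the handle's centre along -y of the spatula.
- spatula_tip (a point): Tip of the spatula's blade, 240 mm from the handle's centre along +y of the spatula.
- bottle_center (a point): Centre (half-way up) of the white plastic bottle with blue label band and blue cap that stands in the open bay beside the spatula, on its -x side. 50 mm in diameter up to 75 mm above its underside, then a shoulder and a 29 mm wide cap; 105 mm tall; about 160 g (may vary by 40 %). Closed, rigid. Own z is up.
- tray: White enamel tray with a blue rim, fixed, to the left or the right of the chest. 240 (x) by 160 (y) by 18 mm high, walls and floor 4 mm thick. Origin at the centre of its underside; yaw within 0.2 rad of the robot's frame. Two bottles stand in its -x half.
- tray_free (a point): Centre of the empty +x half of the tray, on the tray's floor (4 mm above the bench), 55 mm from the tray's centre along its own x.
- amber_bottle: Amber bottle with red cap, 44 mm in diameter, 100 mm tall, in the tray. Origin at the centre of its underside. Leave it.
- black_bottle: Black bottle with grey cap, 44 mm in diameter, 90 mm tall, in the tray. Origin at the centre of its underside. Leave it.
- mirror: Small round mirror in a beaded metal frame, on a cork pad 180 by 180 mm, 30 mm high in all, on the other side of the chest from the tray. Origin at the centre of its underside. Leave it.
- spray_can: White spray can, 52 mm in diameter, 165 mm tall, beyond the chest. Origin at the centre of its underside. Leave it.
- brush_pot: Blue pot with brushes, 72 mm in diameter, 180 mm tall with the brushes, beyond the chest. Origin at the centre of its underside. Leave it.
- sanding_block: Cork sanding block with a red sole, 62 by 112 by 28 mm, beyond the chest. Origin at the centre of its underside. Leave it.
Things that resemble listed ones, but are neither listed nor needed, are in the scene too. Leave any purple look-alike of the black_bottle alone.

How it is judged:
By the outcome, as a careful person would: the job done as asked, in the order asked, and still so for the second after the job is handed in, while the arm keeps its last pose, push and grip.
It also fails if it takes over 61 s, if anything falls off the work surface, if the arm or the gripper's body presses on something with over 40 N, if the wrist force passes 120 N, or if a joint passes its speed limit or range.

ROBOT

A 7-joint arm with a two-finger parallel gripper is mounted at the origin on the work surface. World frame = base frame: x ahead of the robot, y to its left, z up, the work surface at z = 0. Lengths are in m, angles in rad, forces in N, time in s.
With the tool pointing down it reaches from about 0.4 to 0.85 m from the base axis. Payload 4.5 kg.
Tool frame: the origin (TCP) lies midway between the tips of the shut fingers; the grasp point (between the pads) lies 19 mm behind it; z points along the fingers, y is the line along which they close (so a half turn about z gives the same grasp; the last joint's range is limited). The gripper opens to 88 mm and grips with 3 to 60 N. Pads are 18 mm wide; open, the fingers measure 123 mm over their backs; the gripper's body (75 mm by 187 mm) begins 45 mm behind the grasp point.
Start: joints at [-1.257, 0.689, -0.195, 1.565, 0.157, 0.902, -0.215], TCP at [0.173, 0.601, 0.239] pointing down, gripper open.
Joint ranges: [-3.01, 3.01], [-0.46, 2.08], [-1.47, 1.51], [0.13, 2.56], [-1, 4.14], [0.04, 2.09], [-2.66, 2.66]. Speed limits (rad/s): [2.57, 2.57, 3.14, 3.14, 3.14, 3.14, 3.14].

INTERFACE

Orientations are given as a unit quaternion [x, y, z, w].
In Python, from plant import r gives the robot as it stands.
- The arm moves only by the tool carry_out, never from a script. Its argument "plan" is a list of rows, each an object with "rot": the turn, a rotation vector about the tool's x, y, z in rad, a list of three; "xyz": the shift along the tool's x, y, z in m, a list of three; "grip": the closure in counts, from 0 (fully open) to 255 (shut). In form: [{"rot": [wx, wy, wz], "xyz": [dx, dy, dz], "grip": grip}, ...]. A call has 1 to 8 rows; each row is the pose to reach, as a shift and turn from the pose commanded when the call began, along the tool's axes at that moment; what a row does not reach only later rows make up. A row lasts 1/12 s, in which the tool goes at most 41.7 mm and 7.16 degrees, less where a joint would pass 70% of its speed; a pose out of reach is approached as far as the arm can. A call with a gripper value outside its range is refused whole. The fingers move at their own pace and stop on an object; "squeeze" is the grip in N (left out, the last holds). Time passes only in rows, so rows that repeat a pose let the fingers close. It gives the time, the measured TCP pose, the force, the opening and the grip force at its end, in the units of the state.
- r.get_state(): the state, without advancing time (a new reading comes with each control period).
- r.snapshot(name): name is "side" or "top"; returns the picture (420x560x3 uint8, red, green, blue); there is no depth.
- r.camera_params(name): a dict with "fx", "fy", "cx", "cy" (pixels), "position" and "attitude" of the camera in the world. Camera axes: x right, y down, z forward; pixel columns grow to the right and rows downward; lengths in m; the calibration is good to about 2 mm. A picture is of the moment at which its call begins. camera_params takes no time and is no camera call.
- r.finish_job(): hands the job in; it is judged then, once.
The state is a dict: "clock": time; "q": joint angles; "qd": joint speeds; "joint_torque": joint torques, N m; "tool_pos": TCP position; "eef_rot": TCP orientation; "contact_force": force on the tool from outside, world axes, zero at the start; "moment": the same for the moment, N m; "opening": opening from 0.0 (shut) to 1.0 (fully open); "finger_force": force on a finger pad.
Only numpy, scipy, OpenCV 4.12 (cv2) and the standard library are available. Lean on these libraries where they do the work, as an engineer would, in place of code of your own. Each camera call takes 0.05 s, during which the arm holds its last target. There are 200 camera calls.

## Working session

There is one attempt and no reset: what is moved stays moved. The work goes in short steps, Python scripts to look and compute and a tool call to move; the robot and the scene stay as the last step left them, time stands still between calls to the robot, and variables do not carry over. Pictures are saved under pics/ and viewed, at most 10 in all, crops included, and the job is handed in when it is done.

Besides the shell and the picture viewer there is one more tool, called after "Request:" as name([rows], argument=value, ...), one row to a line, values as JSON. carry_out: Moves the arm, as the interface text tells. Its arguments: {"type":"object","properties":{"plan":{"type":"array"},"squeeze":{"type":"number"}},"required":["plan"]}

```bash
mkdir -p pics; ls; python3 - <<'E'
from plant import r
import cv2,json
for n in("side","top"):
    im=r.snapshot(n); cv2.imwrite(f"pics/{n}0.png",im[:,:,::-1]); print(n,r.camera_params(n))
print(r.get_state())
E
```

```text
pics
side {'fx': 429.68089653627305, 'fy': 429.68089653627305, 'cx': 268.52041052050765, 'cy': 208.841751605098, 'position': array([ 0.44165589, -1.00260365,  1.14988772]), 'attitude': array([ 0.9265288 , -0.04007731,  0.00655088, -0.37402578])}
top {'fx': 488.72228150411036, 'fy': 488.72228150411036, 'cx': 274.5012192926376, 'cy': 211.2197059294739, 'position': array([0.44763204, 0.01238243, 1.49149315]), 'attitude': array([-0.69753868,  0.71626405, -0.01443395,  0.01404471])}
{'clock': 0.1, 'q': array([-1.25722188,  0.68988701, -0.19453323,  1.5661916 ,  0.15732665,
        0.90247944, -0.21508652]), 'qd': array([ 0.00037447, -0.00128404,  0.00144384, -0.00145128, -0.00141952,
        0.00055062,  0.00082344]), 'joint_torque': array([-3.77470235e-03, -5.28496063e+01, -1.27154700e+00, -1.53838205e+01,
       -5.25198563e-02,  2.01259187e-03,  6.25368625e-05]), 'tool_pos': array([0.1724781 , 0.60017369, 0.23801165]), 'eef_rot': array([ 1.39376680e-01,  9.90239125e-01, -7.84254372e-04, -4.80036054e-05]), 'contact_force': array([-0.01609545, -0.21565255,  0.03521593]), 'moment': array([-0.00447753,  0.00877342,  0.03288118]), 'finger_force': 0.0, 'opening': 1.0019813736379677}
```

View pics/top0.png

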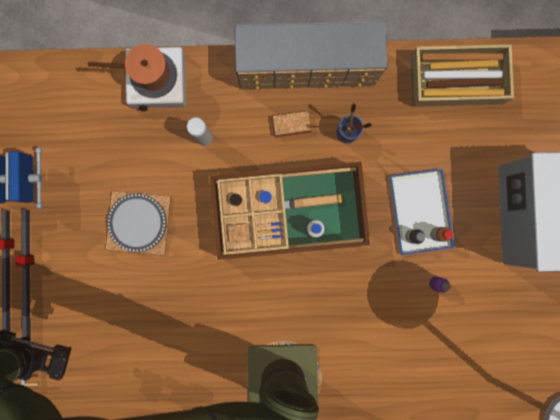

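View pics/side0.png

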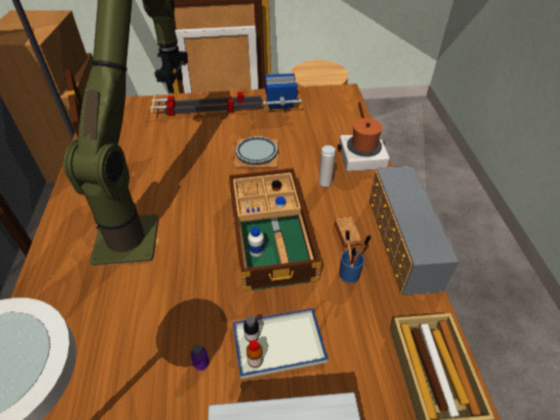

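Top view: till on the left of the chest, bay on the right. The bottle cap is near (316,229), the spatula handle near (315,201), and the free half of the tray near (417,190). In the side view the bottle is near (257,240) and the handle near (281,246). Next I'll measure these.

```bash
cat > h.py <<'E'
import numpy as np, cv2
from scipy.spatial.transform import Rotation as R
from plant import r
def ray(n,uv):
    p=r.camera_params(n); uv=np.atleast_2d(uv).astype(float)
    d=np.c_[(uv[:,0]-p["cx"])/p["fx"],(uv[:,1]-p["cy"])/p["fy"],np.ones(len(uv))]
    return p["position"],R.from_quat(p["attitude"]).apply(d)
def onz(n,uv,z):
    o,d=ray(n,uv); return o+d*((z-o[2])/d[:,2])[:,None]
def proj(n,P):
    p=r.camera_params(n); c=R.from_quat(p["attitude"]).inv().apply(np.atleast_2d(P)-p["position"])
    return np.c_[c[:,0]/c[:,2]*p["fx"]+p["cx"],c[:,1]/c[:,2]*p["fy"]+p["cy"]]
def tri(a,b):
    (o1,d1),(o2,d2)=ray("side",a),ray("top",b); d1,d2=d1[0],d2[0]
    s=np.linalg.lstsq(np.c_[d1,-d2],o2-o1,rcond=None)[0]
    p,q=o1+s[0]*d1,o2+s[1]*d2; return (p+q)/2,np.linalg.norm(p-q)
def blobs(im,lo,hi,box,amin=8):
    x0,y0,x1,y1=box; m=cv2.inRange(cv2.cvtColor(im,cv2.COLOR_RGB2HSV)[y0:y1,x0:x1],lo,hi)
    n,l,s,c=cv2.connectedComponentsWithStats(m)
    return m,[(c[i]+[x0,y0],s[i]+np.array([x0,y0,0,0,0])) for i in range(1,n) if s[i,4]>=amin]
E
python3 - <<'E'
from h import *
T=cv2.imread("pics/top0.png")[:,:,::-1];S=cv2.imread("pics/side0.png")[:,:,::-1]
for nm,im,box in(("top",T,(285,165,366,250)),("side",S,(236,215,320,285))):
    for c,lo,hi in(("blue",(100,90,60),(125,255,255)),("wood",(8,60,110),(25,255,255)),("white",(0,0,130),(180,60,255)),("green",(50,90,40),(95,255,200))):
        m,b=blobs(im,lo,hi,box)
        for x in b: print(nm,c,x[0].round(1),x[1])
E
python3 - <<'E'
import cv2
T=cv2.imread("pics/top0.png");S=cv2.imread("pics/side0.png")
a=cv2.resize(T[155:260,205:465],None,fx=3,fy=3,interpolation=2)
b=cv2.resize(S[165:295,225:325],None,fx=4,fy=4,interpolation=2)
cv2.imwrite("pics/a.png",a);cv2.imwrite("pics/b.png",b)
E
```

```text
top blue [316. 228.] [312 224   9   9  69]
top wood [363.8 178.8] [361 165   5  39 105]
top wood [318.9 171.7] [285 167  71  10 262]
top wood [317.5 200.5] [294 194  48  14 431]
top wood [286.  237.1] [285 216   5  34  81]
top wood [330.8 242.7] [294 239  69   9 188]
top wood [347.9 247.8] [318 245  48   5 131]
top white [286.6 204.6] [285 201   5   8  34]
top white [316.  228.2] [308 220  17  17 144]
top green [310.7 185.7] [285 174  51  25 932]
top green [322.7 216.4] [286 204  55  31 747]
top green [288.1 227.4] [288 224   2   7   8]
top green [293.5 233.4] [289 231  10   6  25]
top green [300.5 234.2] [299 233   5   3   8]
side blue [254.8 230.9] [251 227   9   9  70]
side blue [255.4 248.8] [249 244  14   9  80]
side wood [256.  216.6] [237 215  51   6 179]
side wood [305.9 237.9] [299 215  15  45 150]
side wood [315.8 226.8] [309 215  11  35 203]
side wood [280.9 247.8] [274 232  15  32 249]
side wood [239.8 270.4] [236 237  14  48 236]
side wood [243. 253.] [241 237   5  31  61]
side wood [314.3 275.4] [296 262  24  23 159]
side wood [280.7 274.3] [269 269  24  12 187]
side white [275.1 225.3] [272 222   7   8  44]
side white [255.1 239.4] [248 233  15  13 130]
side white [255.2 254.5] [252 254   7   2  13]
side green [293.2 238.5] [278 216  31  46 862]
side green [261.7 243.7] [242 219  37  48 901]
```

View pics/a.png

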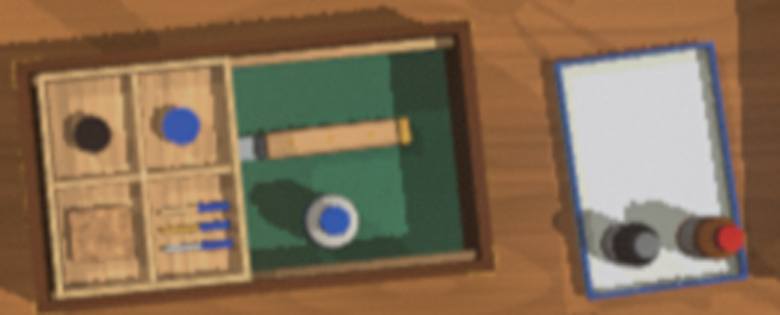

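View pics/b.png

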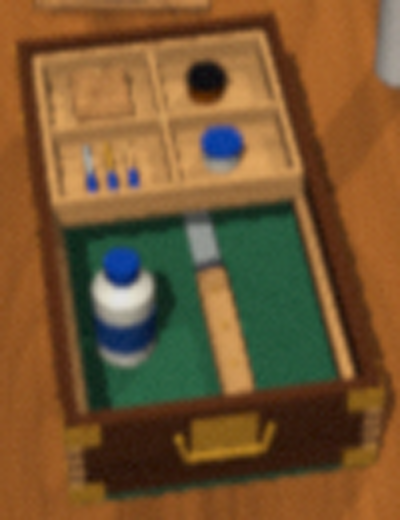

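The crops show the chest outer rim corners (top crop, ×3) at about (15,65), (467,22), (493,268) and (40,310), the till edge from (232,62) to (250,278), and the butt at (410,130). The tray corners are at (557,62), (713,43), (747,275) and (590,298).

```bash
python3 - <<'E'
from h import *
np.set_printoptions(precision=4,suppress=True)
f=lambda l:np.array(l)/3.+[205,155]-1/3
T=cv2.imread("pics/top0.png")[:,:,::-1]
C=onz("top",f([(15,65),(467,22),(493,268),(40,310)]),.111)
print("chest",C[:,:2].tolist(),"c",C.mean(0),"len",[np.linalg.norm(C[i]-C[i-1]).round(3) for i in range(4)])
d=(C[0]+C[3]-C[1]-C[2]);yaw=np.arctan2(-d[0],d[1]);print("yaw",yaw)
E=onz("top",f([(232,62),(250,278)]),.108);print("till edge",E, np.arctan2(*(E[0]-E[1])[[1,0]]))
Q=onz("top",f([(557,62),(713,43),(747,275),(590,298)]),.018)
print("tray c",Q.mean(0),"len",[np.linalg.norm(Q[i]-Q[i-1]).round(3) for i in range(4)])
tx=(Q[0]+Q[1]-Q[2]-Q[3]);tx/=np.linalg.norm(tx);print("tray_free",Q.mean(0)+tx*.055,tx)
print("bottle cap top",onz("top",(316,228),.121),"tri",tri((254.8,230.9),(316,228)))
print("label ring", onz("top",(316,228.2),.091))
m,b=blobs(T,(8,60,110),(25,255,255),(292,190,345,212))
ys,xs=np.nonzero(m); P=onz("top",np.c_[xs+292,ys+190],.036)[:,:2]
rc=cv2.minAreaRect((P*1000).astype(np.float32));print("handle rect mm",rc)
v=cv2.fitLine(P.astype(np.float32),cv2.DIST_L2,0,.001,.001).ravel();s=(P-v[2:])@v[:2];print("line",v,s.min(),s.max(),"yaw",np.arctan2(-v[0],v[1]))
print("butt by eye",onz("top",f([(411,129),(266,147),(243,148)]),.03))
for p in [(340,198)]: print(0)
E
```

```text
chest [[0.6070718084383099, 0.1920143299784159], [0.63657321270713, -0.23636877998334002], [0.4037313327734952, -0.25299938568961833], [0.37566450162882975, 0.17343582603321447]] c [ 0.5058 -0.031   0.111 ] len [np.float64(0.232), np.float64(0.429), np.float64(0.233), np.float64(0.427)]
yaw 0.06724404221247356
till edge [[ 0.6048 -0.0131  0.108 ]
 [ 0.4003 -0.0245  0.108 ]] 0.0557275512498104
tray c [ 0.4958 -0.4339  0.018 ] len [np.float64(0.239), np.float64(0.159), np.float64(0.236), np.float64(0.159)]
tray_free [ 0.5505 -0.4282  0.018 ] [0.9946 0.1035 0.    ]
bottle cap top [[ 0.4527 -0.1041  0.121 ]] tri (array([ 0.4518, -0.1043,  0.1193]), np.float64(0.0018797962374120796))
label ring [[ 0.4523 -0.1067  0.091 ]]
handle rect mm ((534.8435668945312, -117.94731903076172), (27.27882194519043, 142.45484924316406), 5.0752105712890625)
line [ 0.088  -0.9961  0.5348 -0.1182] -0.07147578343814145 0.0709738529820622 yaw -3.0535033
butt by eye [[ 0.5418 -0.1915  0.03  ]
 [ 0.5276 -0.0462  0.03  ]
 [ 0.5273 -0.0232  0.03  ]]
0
```

Request:
carry_out([
  {"rot":[0,0,-0.05],"xyz":[-0.04,-0.027,0],"grip":0},
  {"rot":[0,0,-0.1],"xyz":[-0.08,-0.055,0],"grip":0},
  {"rot":[0,0,-0.15],"xyz":[-0.11,-0.076,0],"grip":0},
  {"rot":[0,0,-0.2],"xyz":[-0.145,-0.1,0],"grip":0},
  {"rot":[0,0,-0.25],"xyz":[-0.18,-0.124,0],"grip":0},
  {"rot":[0,0,-0.3],"xyz":[-0.215,-0.148,0],"grip":0},
  {"rot":[0,0,-0.35],"xyz":[-0.25,-0.172,0],"grip":0},
  {"rot":[0,0,-0.35],"xyz":[-0.285,-0.196,0],"grip":0},
])

```text
clock: 0.77
tool_pos: [0.3852, 0.3413, 0.2385]
eef_rot: [-0.036, 0.999, -0.0, -0.0]
contact_force: [0.6, 0.6, 0.1]
opening: 1.0
finger_force: 0.0
```

```bash
cat >> h.py <<'E'
def pose(yaw,pitch=0.):
    "tool down, tool y at world azimuth yaw; pitch = turn about tool y"
    y=np.array([np.cos(yaw),np.sin(yaw),0]);z=np.array([0,0,-1.]);x=np.cross(y,z)
    return R.from_matrix(np.c_[x,y,z])*R.from_rotvec([0,pitch,0])
def rel(targets):
    "targets: list of (pos, Rotation) -> xyz, rot in present tool axes"
    s=r.get_state(); r0=R.from_quat(s["eef_rot"])
    for p,rt in targets:
        print("xyz",r0.inv().apply(np.array(p)-s["tool_pos"]).round(4),"rot",(r0.inv()*rt).as_rotvec().round(3))
def st():
    s=r.get_state(); m=R.from_quat(s["eef_rot"]).as_matrix()
    print("t",round(s["clock"],2),"p",s["tool_pos"].round(4),"q",s["q"].round(2),"y",m[:,1].round(3),"z",m[:,2].round(3),"F",s["contact_force"].round(1),"op",round(s["opening"],3),"ff",round(s["finger_force"],1))
E
python3 - <<'E'
from h import *
st(); rel([((.452,-.104,.24),pose(np.radians(93.9))),((.42,.1,.24),pose(np.radians(93.9)))])
im=cv2.imread("pics/side0.png")[30:110,130:210];cv2.imwrite("pics/g.png",cv2.resize(im,None,fx=6,fy=6,interpolation=2))
E
```

```text
t 0.77 p [0.3852 0.3413 0.2385] q [-0.6   0.56 -0.34  1.89  0.27  0.74  0.55] y [-0.072  0.997 -0.   ] z [-0. -0. -1.] F [0.6 0.6 0.1] op 1.0 ff 0.0
xyz [-0.0343 -0.449  -0.0013] rot [-0.    -0.     0.004]
xyz [-0.0172 -0.2432 -0.0014] rot [-0.    -0.     0.004]
```

View pics/g.png

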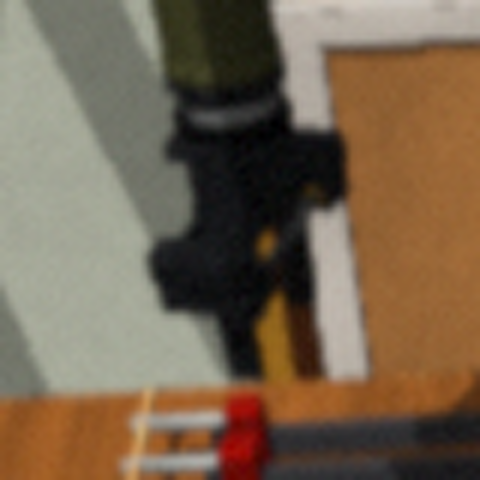

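The gripper crop shows wide knuckles above the fingers. I'll take the 187 mm as lying along the closing line.

Request:
carry_out([
  {"rot":[0,0,0],"xyz":[0,-0.035,0],"grip":0},
  {"rot":[0,0,0],"xyz":[0,-0.075,0],"grip":0},
  {"rot":[0,0,0],"xyz":[-0.005,-0.115,0],"grip":0},
  {"rot":[0,0,0],"xyz":[-0.01,-0.155,0],"grip":0},
  {"rot":[0,0,0],"xyz":[-0.015,-0.195,0],"grip":0},
  {"rot":[0,0,0],"xyz":[-0.02,-0.235,0],"grip":0},
  {"rot":[0,0,0],"xyz":[-0.025,-0.275,0],"grip":0},
  {"rot":[0,0,0],"xyz":[-0.025,-0.315,0],"grip":0},
])

```text
clock: 1.43
tool_pos: [0.4321, 0.029, 0.2387]
eef_rot: [-0.035, 0.999, 0.0, 0.0]
contact_force: [1.2, 0.0, 0.0]
opening: 0.999
finger_force: 0.0
```

Request:
carry_out([
  {"rot":[0,0,0],"xyz":[-0.003,-0.04,0],"grip":0},
  {"rot":[0,0,0],"xyz":[-0.005,-0.08,0],"grip":0},
  {"rot":[0,0,0],"xyz":[-0.005,-0.11,0],"grip":0},
  {"rot":[0,0,0],"xyz":[-0.005,-0.122,0],"grip":0},
  {"rot":[0,0,0],"xyz":[-0.005,-0.125,0],"grip":0},
  {"rot":[0,0,0],"xyz":[-0.005,-0.125,0],"grip":0},
  {"rot":[0,0,0],"xyz":[-0.005,-0.125,0],"grip":0},
])

```text
clock: 2.02
tool_pos: [0.4451, -0.0922, 0.2386]
eef_rot: [-0.036, 0.999, 0.001, -0.0]
contact_force: [0.2, 0.3, -0.3]
opening: 1.001
finger_force: 0.0
```

```bash
python3 - <<'E'
from h import *
st(); rel([((.452,-.1045,.063),pose(np.radians(93.9)))])
E
```

```text
t 2.02 p [ 0.4451 -0.0922  0.2386] q [ 0.37  0.49 -0.4   2.05  0.3   0.65  1.41] y [-0.072  0.997  0.001] z [-0.     0.001 -1.   ] F [ 0.2  0.3 -0.3] op 1.001 ff 0.0
xyz [-0.006  -0.013   0.1756] rot [ 0.001 -0.     0.004]
```

Request:
carry_out([
  {"rot":[0,0,0],"xyz":[-0.006,-0.013,0.02],"grip":0},
  {"rot":[0,0,0],"xyz":[-0.006,-0.013,0.06],"grip":0},
  {"rot":[0,0,0],"xyz":[-0.006,-0.013,0.1],"grip":0},
  {"rot":[0,0,0],"xyz":[-0.006,-0.013,0.13],"grip":0},
  {"rot":[0,0,0],"xyz":[-0.006,-0.013,0.155],"grip":0},
  {"rot":[0,0,0],"xyz":[-0.006,-0.013,0.17],"grip":0},
  {"rot":[0,0,0],"xyz":[-0.006,-0.013,0.175],"grip":0},
  {"rot":[0,0,0],"xyz":[-0.006,-0.013,0.175],"grip":0},
])

```text
clock: 2.68
tool_pos: [0.4518, -0.104, 0.0628]
eef_rot: [-0.037, 0.999, 0.001, -0.001]
contact_force: [0.1, 0.2, -0.7]
opening: 0.999
finger_force: 0.0
```

Request:
carry_out([
  {"rot":[0,0,0],"xyz":[0,0,0],"grip":255},
  {"rot":[0,0,0],"xyz":[0,0,0],"grip":255},
  {"rot":[0,0,0],"xyz":[0,0,0],"grip":255},
  {"rot":[0,0,0],"xyz":[0,0,0],"grip":255},
  {"rot":[0,0,0],"xyz":[0,0,0],"grip":255},
  {"rot":[0,0,0],"xyz":[0,0,0],"grip":255},
  {"rot":[0,0,0],"xyz":[0,0,0],"grip":255},
  {"rot":[0,0,0],"xyz":[0,0,0],"grip":255},
], squeeze=20)

```text
clock: 3.35
tool_pos: [0.4524, -0.1058, 0.0641]
eef_rot: [-0.035, 0.999, 0.0, 0.0]
contact_force: [-0.3, 0.7, 5.8]
opening: 0.56
finger_force: 19.9
```

```bash
python3 - <<'E'
from h import *
st()
E
```

```text
t 3.35 p [ 0.4524 -0.1058  0.0641] q [ 0.21  0.82 -0.12  2.17  0.52  0.18  1.25] y [-0.07   0.998  0.   ] z [ 0.001  0.    -1.   ] F [-0.3  0.7  5.8] op 0.56 ff 19.9
```

Request:
carry_out([
  {"rot":[0,0,0],"xyz":[0,0,-0.01],"grip":255},
  {"rot":[0,0,0],"xyz":[0,0,-0.03],"grip":255},
  {"rot":[0,0,0],"xyz":[0,0,-0.055],"grip":255},
  {"rot":[0,0,0],"xyz":[0,0,-0.08],"grip":255},
  {"rot":[0,0,0],"xyz":[0,0,-0.105],"grip":255},
  {"rot":[0,0,0],"xyz":[0,0,-0.13],"grip":255},
  {"rot":[0,0,0],"xyz":[0,0,-0.145],"grip":255},
  {"rot":[0,0,0],"xyz":[0,0,-0.15],"grip":255},
])

```text
clock: 4.02
tool_pos: [0.4527, -0.1064, 0.2155]
eef_rot: [-0.035, 0.999, -0.0, 0.001]
contact_force: [0.3, -0.3, -2.1]
opening: 0.559
finger_force: 20.0
```

```bash
python3 - <<'E'
from h import *
st(); rel([((.5505,-.428,.205),pose(np.radians(95))),((.5505,-.428,.052),pose(np.radians(95)))])
E
```

```text
t 4.02 p [ 0.4527 -0.1064  0.2155] q [ 0.39  0.54 -0.39  2.05  0.35  0.61  1.39] y [-0.069  0.998 -0.001] z [ 0.003 -0.001 -1.   ] F [ 0.3 -0.3 -2.1] op 0.559 ff 20.0
xyz [-0.0752 -0.3276  0.011 ] rot [-0.001  0.003 -0.018]
xyz [-0.0747 -0.3275  0.164 ] rot [-0.001  0.003 -0.018]
```

Request:
carry_out([
  {"rot":[0,0,0],"xyz":[-0.002,-0.01,0],"grip":255},
  {"rot":[0,0,0],"xyz":[-0.007,-0.03,0],"grip":255},
  {"rot":[0,0,0],"xyz":[-0.013,-0.055,0],"grip":255},
  {"rot":[0,0,0],"xyz":[-0.019,-0.08,0],"grip":255},
  {"rot":[0,0,0],"xyz":[-0.025,-0.108,0],"grip":255},
  {"rot":[0,0,0],"xyz":[-0.031,-0.136,0],"grip":255},
  {"rot":[0,0,0],"xyz":[-0.038,-0.164,0],"grip":255},
  {"rot":[0,0,0],"xyz":[-0.044,-0.192,0],"grip":255},
])

```text
clock: 4.68
tool_pos: [0.5084, -0.2967, 0.2113]
eef_rot: [-0.035, 0.999, 0.001, -0.002]
contact_force: [0.3, 0.8, -1.6]
opening: 0.562
finger_force: 20.0
```

Request:
carry_out([
  {"rot":[0,0,0],"xyz":[-0.006,-0.028,0],"grip":255},
  {"rot":[0,0,0],"xyz":[-0.013,-0.056,0],"grip":255},
  {"rot":[0,0,0],"xyz":[-0.019,-0.084,0],"grip":255},
  {"rot":[0,0,0],"xyz":[-0.025,-0.108,0],"grip":255},
  {"rot":[0,0,0],"xyz":[-0.029,-0.125,0],"grip":255},
  {"rot":[0,0,0],"xyz":[-0.031,-0.133,0],"grip":255},
  {"rot":[0,0,0],"xyz":[-0.031,-0.135,0],"grip":255},
  {"rot":[0,0,0],"xyz":[-0.031,-0.135,0],"grip":255},
])

```text
clock: 5.35
tool_pos: [0.5489, -0.4266, 0.2119]
eef_rot: [-0.035, 0.999, 0.001, -0.001]
contact_force: [0.4, -0.0, -2.4]
opening: 0.564
finger_force: 20.0
```

```bash
python3 - <<'E'
from h import *
st(); rel([((.5505,-.428,.052),pose(np.radians(95)))])
for n in("side","top"): cv2.imwrite(f"pics/{n}1.png",r.snapshot(n)[:,:,::-1])
a=cv2.imread("pics/side1.png")[180:400,180:360];b=cv2.imread("pics/top1.png")[155:265,260:470]
a=cv2.resize(a,None,fx=2.5,fy=2.5);b=cv2.resize(b,(345,181))
c=np.zeros((550,800,3),np.uint8);c[:,:450]=a;c[:181,455:]=b;cv2.imwrite("pics/c1.png",c)
E
```

```text
t 5.35 p [ 0.5489 -0.4266  0.2119] q [ 0.79  0.84 -0.42  1.34  0.36  1.04  1.96] y [-0.07   0.998  0.002] z [-0.003  0.002 -1.   ] F [ 0.4 -0.  -2.4] op 0.564 ff 20.0
xyz [-0.0019 -0.0018  0.1599] rot [ 0.002 -0.002 -0.017]
```

View pics/c1.png

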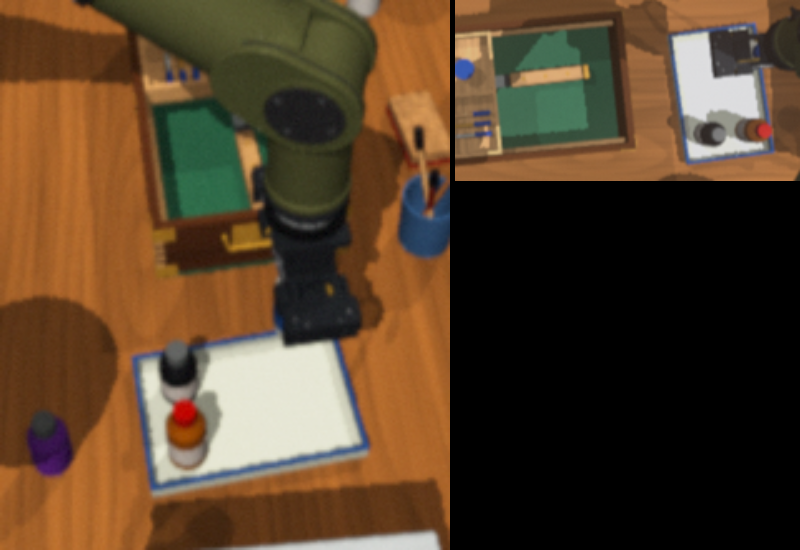

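The picture shows the bottle held over the free half of the tray and the two other bottles clear of it. Lowering now.

Request:
carry_out([
  {"rot":[0,0,0],"xyz":[-0.001,-0.001,0.02],"grip":255},
  {"rot":[0,0,0],"xyz":[-0.001,-0.001,0.05],"grip":255},
  {"rot":[0,0,0],"xyz":[-0.001,-0.001,0.08],"grip":255},
  {"rot":[0,0,0],"xyz":[-0.001,-0.001,0.11],"grip":255},
  {"rot":[0,0,0],"xyz":[-0.001,-0.001,0.135],"grip":255},
  {"rot":[0,0,0],"xyz":[-0.001,-0.001,0.15],"grip":255},
  {"rot":[0,0,0],"xyz":[-0.001,-0.001,0.155],"grip":255},
  {"rot":[0,0,0],"xyz":[-0.001,-0.001,0.155],"grip":255},
])

```text
clock: 6.12
tool_pos: [0.5506, -0.4268, 0.0579]
eef_rot: [-0.036, 0.999, 0.001, -0.001]
contact_force: [-0.5, -0.4, -1.9]
opening: 0.557
finger_force: 20.0
```

Request:
carry_out([
  {"rot":[0,0,0],"xyz":[0,0,0.001],"grip":255},
  {"rot":[0,0,0],"xyz":[0,0,0.002],"grip":255},
  {"rot":[0,0,0],"xyz":[0,0,0.003],"grip":255},
  {"rot":[0,0,0],"xyz":[0,0,0.003],"grip":255},
])

```text
clock: 6.45
tool_pos: [0.5514, -0.4283, 0.0568]
eef_rot: [-0.035, 0.999, -0.001, 0.001]
contact_force: [0.3, 0.0, -3.2]
opening: 0.559
finger_force: 20.0
```

Request:
carry_out([
  {"rot":[0,0,0],"xyz":[0,0,0.001],"grip":255},
  {"rot":[0,0,0],"xyz":[0,0,0.002],"grip":255},
  {"rot":[0,0,0],"xyz":[0,0,0.002],"grip":255},
])

```text
clock: 6.7
tool_pos: [0.5508, -0.4279, 0.0536]
eef_rot: [-0.035, 0.999, 0.0, -0.0]
contact_force: [0.9, 0.0, -1.7]
opening: 0.555
finger_force: 20.0
```

Request:
carry_out([
  {"rot":[0,0,0],"xyz":[0,0,0.001],"grip":255},
  {"rot":[0,0,0],"xyz":[0,0,0.001],"grip":255},
])

```text
clock: 6.87
tool_pos: [0.5508, -0.4278, 0.0525]
eef_rot: [-0.035, 0.999, 0.0, -0.0]
contact_force: [-0.6, -0.2, -2.5]
opening: 0.56
finger_force: 20.0
```

Request:
carry_out([
  {"rot":[0,0,0],"xyz":[0,0,0.001],"grip":255},
  {"rot":[0,0,0],"xyz":[0,0,0.001],"grip":255},
])

```text
clock: 7.03
tool_pos: [0.5511, -0.4278, 0.0522]
eef_rot: [-0.035, 0.999, -0.0, 0.0]
contact_force: [-1.8, 1.2, 2.0]
opening: 0.558
finger_force: 20.0
```

Contact: the force changed sign. Releasing and retreating.

Request:
carry_out([
  {"rot":[0,0,0],"xyz":[0,0,0],"grip":80},
  {"rot":[0,0,0],"xyz":[0,0,0],"grip":60},
  {"rot":[0,0,0],"xyz":[0,0,0],"grip":30},
  {"rot":[0,0,0],"xyz":[0,0,0],"grip":0},
  {"rot":[0,0,0],"xyz":[0,0,0],"grip":0},
  {"rot":[0,0,0],"xyz":[0,0,0],"grip":0},
  {"rot":[0,0,0],"xyz":[0,0,0],"grip":0},
  {"rot":[0,0,0],"xyz":[0,0,0],"grip":0},
])

```text
clock: 7.7
tool_pos: [0.5509, -0.4279, 0.0516]
eef_rot: [-0.035, 0.999, 0.0, -0.0]
contact_force: [0.4, -0.5, -0.0]
opening: 1.001
finger_force: 0.0
```

Request:
carry_out([
  {"rot":[0,0,0],"xyz":[0,0,-0.01],"grip":0},
  {"rot":[0,0,0],"xyz":[0,0,-0.025],"grip":0},
  {"rot":[0,0,0],"xyz":[0,0,-0.05],"grip":0},
  {"rot":[0,0,0],"xyz":[0,0,-0.08],"grip":0},
  {"rot":[0,0,0],"xyz":[0,0,-0.115],"grip":0},
  {"rot":[0,0,0],"xyz":[0,0,-0.15],"grip":0},
  {"rot":[0,0,0],"xyz":[0,0,-0.175],"grip":0},
  {"rot":[0,0,0],"xyz":[0,0,-0.18],"grip":0},
])

```text
clock: 8.37
tool_pos: [0.5539, -0.4292, 0.2395]
eef_rot: [-0.035, 0.999, -0.003, 0.005]
contact_force: [0.2, -0.3, 1.4]
opening: 0.999
finger_force: 0.0
```

```bash
python3 - <<'E'
from h import *
st()
# chest axes: yaw ~.067..; target grasp pose above the bay
c=np.array([.5058,-.031]);a=.067
X=np.array([np.cos(a),np.sin(a)]);Y=np.array([-np.sin(a),np.cos(a)])
for n,p in(("handle",(.5348,-.118)),("butt",(.541,-.1905)),("till edge",(.5025,-.0188))):
    d=np.array(p)-c; print(n,"in chest",d@X,d@Y)
for k in(1,-1): rel([((.516,-.13,.2),pose(a if k>0 else a+np.pi))])
E
```

```text
t 8.37 p [ 0.5539 -0.4292  0.2395] q [ 0.8   0.82 -0.43  1.31  0.35  1.08  1.97] y [-0.07   0.998 -0.007] z [ 0.01  -0.006 -1.   ] F [ 0.2 -0.3  1.4] op 0.999 ff 0.0
handle in chest 0.023110293930391972 -0.08874634817529614
butt in chest 0.024442516639289258 -0.16149877207068192
till edge in chest -0.0024758073345499346 0.012393561959428341
xyz [0.0173 0.3014 0.0374] rot [0.002 0.013 1.574]
xyz [0.0173 0.3014 0.0374] rot [-0.013  0.002 -1.568]
```

Request:
carry_out([
  {"rot":[0,0,0.1],"xyz":[0,0.025,0],"grip":0},
  {"rot":[0,0,0.22],"xyz":[0,0.055,0],"grip":0},
  {"rot":[0,0,0.34],"xyz":[0.005,0.085,0],"grip":0},
  {"rot":[0,0,0.46],"xyz":[0.007,0.115,0],"grip":0},
  {"rot":[0,0,0.58],"xyz":[0.01,0.145,0],"grip":0},
  {"rot":[0,0,0.7],"xyz":[0.012,0.175,0],"grip":0},
  {"rot":[0,0,0.82],"xyz":[0.015,0.205,0],"grip":0},
  {"rot":[0,0,0.94],"xyz":[0.017,0.235,0],"grip":0},
])

```text
clock: 9.03
tool_pos: [0.5167, -0.1932, 0.2323]
eef_rot: [0.424, 0.906, 0.0, 0.0]
contact_force: [1.1, 0.3, 0.2]
opening: 1.0
finger_force: 0.0
```

```bash
python3 - <<'E'
from h import *
st(); rel([((.5152,-.1106,.2),pose(.07))])
E
```

```text
t 9.03 p [ 0.5167 -0.1932  0.2323] q [ 0.37  0.6  -0.16  1.8   0.13  0.75  0.84] y [0.768 0.64  0.   ] z [ 0.  0. -1.] F [1.1 0.3 0.2] op 1.0 ff 0.0
xyz [0.0644 0.0517 0.0323] rot [ 0.    -0.     0.625]
```

Request:
carry_out([
  {"rot":[0,0,0.1],"xyz":[0.015,0.012,0],"grip":0},
  {"rot":[0,0,0.22],"xyz":[0.03,0.025,0.01],"grip":0},
  {"rot":[0,0,0.34],"xyz":[0.045,0.038,0.02],"grip":0},
  {"rot":[0,0,0.46],"xyz":[0.055,0.046,0.03],"grip":0},
  {"rot":[0,0,0.57],"xyz":[0.062,0.05,0.032],"grip":0},
  {"rot":[0,0,0.62],"xyz":[0.064,0.052,0.032],"grip":0},
  {"rot":[0,0,0.62],"xyz":[0.064,0.052,0.032],"grip":0},
  {"rot":[0,0,0.62],"xyz":[0.064,0.052,0.032],"grip":0},
])

```text
clock: 9.7
tool_pos: [0.516, -0.112, 0.2001]
eef_rot: [0.677, 0.736, 0.0, 0.0]
contact_force: [0.6, 0.2, -0.7]
opening: 0.998
finger_force: 0.0
```

```bash
python3 - <<'E'
from h import *
st(); rel([((.5152,-.1106,.019),pose(.07))])
E
```

```text
t 9.7 p [ 0.516  -0.112   0.2001] q [ 0.1   0.62  0.04  1.91 -0.04  0.62  0.25] y [0.997 0.083 0.   ] z [ 0.  0. -1.] F [ 0.6  0.2 -0.7] op 0.998 ff 0.0
xyz [ 0.0015 -0.0008  0.1811] rot [0.    0.    0.013]
```

Request:
carry_out([
  {"rot":[0,0,0.01],"xyz":[0.001,-0.001,0.02],"grip":0},
  {"rot":[0,0,0.01],"xyz":[0.001,-0.001,0.05],"grip":0},
  {"rot":[0,0,0.01],"xyz":[0.001,-0.001,0.08],"grip":0},
  {"rot":[0,0,0.01],"xyz":[0.001,-0.001,0.105],"grip":0},
  {"rot":[0,0,0.01],"xyz":[0.001,-0.001,0.125],"grip":0},
  {"rot":[0,0,0.01],"xyz":[0.001,-0.001,0.14],"grip":0},
  {"rot":[0,0,0.01],"xyz":[0.001,-0.001,0.145],"grip":0},
  {"rot":[0,0,0.01],"xyz":[0.001,-0.001,0.145],"grip":0},
])

```text
clock: 10.37
tool_pos: [0.5143, -0.1117, 0.0539]
eef_rot: [0.682, 0.732, -0.0, -0.001]
contact_force: [-0.3, -1.2, 0.7]
opening: 1.0
finger_force: 0.0
```

```bash
python3 - <<'E'
from h import *
st(); rel([((.5152,-.1106,.019),pose(.07))])
for n in("side","top"): cv2.imwrite(f"pics/{n}2.png",r.snapshot(n)[:,:,::-1])
a=cv2.imread("pics/side2.png")[165:295,215:335];b=cv2.imread("pics/top2.png")[150:260,205:385]
c=np.zeros((440,800,3),np.uint8);c[:433,:400]=cv2.resize(a,(400,433));c[:240,405:]=cv2.resize(b,(395,240));cv2.imwrite("pics/c2.png",c)
E
```

```text
t 10.37 p [ 0.5143 -0.1117  0.0539] q [ 0.12  0.87  0.02  2.   -0.05  0.28  0.25] y [ 0.997  0.071 -0.002] z [-0.002  0.001 -1.   ] F [-0.3 -1.2  0.7] op 1.0 ff 0.0
xyz [0.001  0.001  0.0349] rot [-0.002 -0.001  0.001]
```

View pics/c2.png

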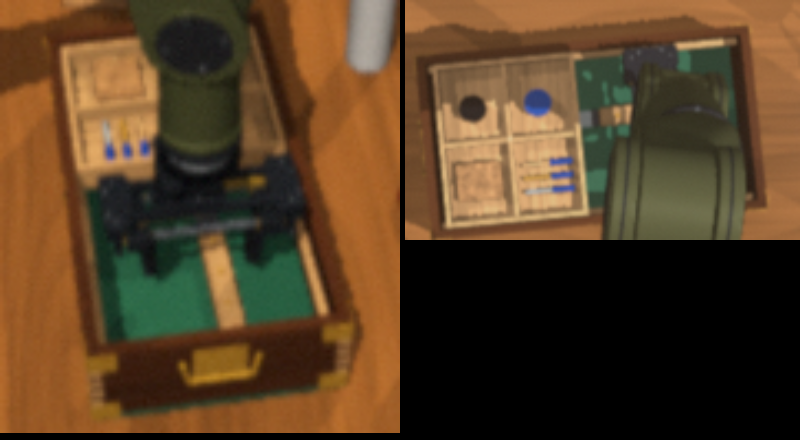

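The picture shows the open gripper straddling the handle, with its wide body across the chest and apparently inside both walls. I'll descend in small steps while watching the force.

Request:
carry_out([
  {"rot":[0,0,0],"xyz":[0.001,0.0,0.003],"grip":0},
  {"rot":[0,0,0],"xyz":[0.001,0.0,0.006],"grip":0},
  {"rot":[0,0,0],"xyz":[0.001,0.0,0.01],"grip":0},
  {"rot":[0,0,0],"xyz":[0.001,0.0,0.01],"grip":0},
])

```text
clock: 10.8
tool_pos: [0.5147, -0.1102, 0.0445]
eef_rot: [0.681, 0.732, 0.0, -0.0]
contact_force: [-0.5, -0.2, 0.4]
opening: 1.002
finger_force: 0.0
```

Request:
carry_out([
  {"rot":[0,0,0],"xyz":[0,0,0.004],"grip":0},
  {"rot":[0,0,0],"xyz":[0,0,0.008],"grip":0},
  {"rot":[0,0,0],"xyz":[0,0,0.012],"grip":0},
  {"rot":[0,0,0],"xyz":[0,0,0.012],"grip":0},
])

```text
clock: 11.13
tool_pos: [0.5143, -0.1102, 0.0318]
eef_rot: [0.682, 0.732, -0.0, -0.001]
contact_force: [0.6, 0.5, 0.5]
opening: 1.0
finger_force: 0.0
```

Request:
carry_out([
  {"rot":[0,0,0],"xyz":[0,0,0.004],"grip":0},
  {"rot":[0,0,0],"xyz":[0,0,0.008],"grip":0},
  {"rot":[0,0,0],"xyz":[0,0,0.011],"grip":0},
  {"rot":[0,0,0],"xyz":[0,0,0.011],"grip":0},
])

```text
clock: 11.47
tool_pos: [0.5144, -0.1102, 0.021]
eef_rot: [0.682, 0.732, -0.0, -0.0]
contact_force: [-0.1, -0.4, 0.7]
opening: 1.003
finger_force: 0.0
```

```bash
python3 - <<'E'
from h import *
st()
E
```

```text
t 11.47 p [ 0.5144 -0.1102  0.021 ] q [ 0.12  0.93  0.01  2.   -0.05  0.21  0.24] y [ 0.997  0.071 -0.001] z [-0.001  0.    -1.   ] F [-0.1 -0.4  0.7] op 1.003 ff 0.0
```

Request:
carry_out([
  {"rot":[0,0,0],"xyz":[0,0,0.001],"grip":60},
  {"rot":[0,0,0],"xyz":[0,0,0.001],"grip":110},
  {"rot":[0,0,0],"xyz":[0,0,0.001],"grip":255},
  {"rot":[0,0,0],"xyz":[0,0,0.001],"grip":255},
  {"rot":[0,0,0],"xyz":[0,0,0.001],"grip":255},
  {"rot":[0,0,0],"xyz":[0,0,0.001],"grip":255},
  {"rot":[0,0,0],"xyz":[0,0,0.001],"grip":255},
  {"rot":[0,0,0],"xyz":[0,0,0.001],"grip":255},
], squeeze=30)

```text
clock: 12.13
tool_pos: [0.5152, -0.1103, 0.0208]
eef_rot: [0.682, 0.732, 0.0, 0.0]
contact_force: [0.1, -0.0, 0.4]
opening: 0.42
finger_force: 0.5
```

Request:
carry_out([
  {"rot":[0,0,0],"xyz":[0,0,0],"grip":255},
  {"rot":[0,0,0],"xyz":[0,0,0],"grip":255},
  {"rot":[0,0,0],"xyz":[0,0,0],"grip":255},
  {"rot":[0,0,0],"xyz":[0,0,0],"grip":255},
], squeeze=50)

```text
clock: 12.47
tool_pos: [0.5151, -0.1102, 0.0208]
eef_rot: [0.682, 0.732, 0.0, 0.0]
contact_force: [1.6, 0.4, 1.4]
opening: 0.301
finger_force: 46.8
```

```bash
python3 - <<'E'
from h import *
st()
for n in("side","top"): cv2.imwrite(f"pics/{n}3.png",r.snapshot(n)[:,:,::-1])
a=cv2.imread("pics/side3.png")[165:295,215:335];b=cv2.imread("pics/top3.png")[150:260,205:385]
c=np.zeros((440,800,3),np.uint8);c[:433,:400]=cv2.resize(a,(400,433));c[:240,405:]=cv2.resize(b,(395,240));cv2.imwrite("pics/c3.png",c)
E
```

```text
t 12.47 p [ 0.5151 -0.1102  0.0208] q [ 0.12  0.93  0.01  2.   -0.05  0.21  0.24] y [0.997 0.071 0.001] z [ 0.001  0.    -1.   ] F [1.6 0.4 1.4] op 0.301 ff 46.8
```

View pics/c3.png

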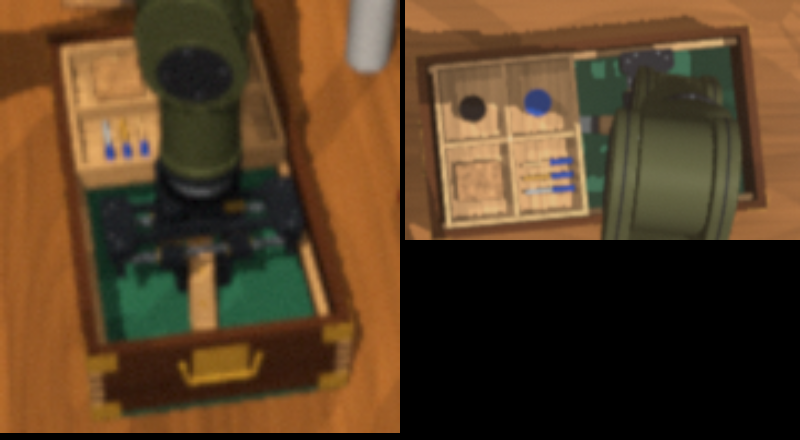

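The opening is 26.5 mm, which matches the 26 mm handle, and the handle is now centred in the chest. Next I tilt it about the blade tip with the butt going up.

Request:
carry_out([
  {"rot":[0,-0.02,0],"xyz":[0,0,-0.005],"grip":255},
  {"rot":[0,-0.05,0],"xyz":[0,0,-0.012],"grip":255},
  {"rot":[0,-0.09,0],"xyz":[-0.001,0,-0.021],"grip":255},
  {"rot":[0,-0.13,0],"xyz":[-0.003,0,-0.031],"grip":255},
  {"rot":[0,-0.17,0],"xyz":[-0.005,0,-0.04],"grip":255},
  {"rot":[0,-0.21,0],"xyz":[-0.007,0,-0.049],"grip":255},
  {"rot":[0,-0.25,0],"xyz":[-0.01,0,-0.058],"grip":255},
  {"rot":[0,-0.26,0],"xyz":[-0.012,0,-0.061],"grip":255},
])

```text
clock: 13.23
tool_pos: [0.515, -0.1206, 0.0818]
eef_rot: [0.675, 0.727, -0.089, 0.095]
contact_force: [-1.8, -0.0, -1.3]
opening: 0.303
finger_force: 46.7
```

```bash
cat >> h.py <<'E'
C=np.array([.5058,-.031]);A=.071
def sp(gv,gz,th,u=.004):
    "TCP pose for spatula grasp point at chest (u,gv), height gz, tilt th; prints clearances"
    X=np.array([np.cos(A),np.sin(A)]);Y=np.array([-np.sin(A),np.cos(A)])
    rt=pose(A,-th); p=np.r_[C+u*X+gv*Y,gz]+.005*rt.as_matrix()[:,2]
    print("tip z",round(gz-.238*np.sin(th),3),"v",round(gv+.238*np.cos(th),3),"at till edge",round(gz-(.0124-gv)*np.tan(th)+.002,3),"butt v",round(gv-.082*np.cos(th),3),"bottom z",round(gz+.082*np.sin(th)-.01,3))
    return p,rt
E
python3 - <<'E'
from h import *
st(); rel([sp(-.1,.092,.28),sp(-.11,.105,.33),sp(-.125,.12,.4),sp(-.14,.138,.48)])
E
```

```text
t 13.23 p [ 0.515  -0.1206  0.0818] q [-0.23  0.87  0.35  2.05 -0.03  0.24  0.11] y [ 0.997  0.074 -0.002] z [ 0.017 -0.257 -0.966] F [-1.8 -0.  -1.3] op 0.303 ff 46.7
tip z 0.026 v 0.129 at till edge 0.062 butt v -0.179 bottom z 0.105
tip z 0.028 v 0.115 at till edge 0.065 butt v -0.188 bottom z 0.122
tip z 0.027 v 0.094 at till edge 0.064 butt v -0.201 bottom z 0.142
tip z 0.028 v 0.071 at till edge 0.061 butt v -0.213 bottom z 0.166
xyz [-0.0124  0.0011 -0.0023] rot [-0.001 -0.019  0.003]
xyz [-0.0256  0.0011 -0.0123] rot [-0.001 -0.069  0.003]
xyz [-0.0444  0.001  -0.023 ] rot [-0.001 -0.139  0.003]
xyz [-0.0639  0.0009 -0.0366] rot [-0.001 -0.219  0.003]
```

Request:
carry_out([
  {"rot":[0,-0.01,0],"xyz":[-0.006,0,-0.001],"grip":255},
  {"rot":[0,-0.02,0],"xyz":[-0.0125,0,-0.003],"grip":255},
  {"rot":[0,-0.045,0],"xyz":[-0.019,0,-0.0075],"grip":255},
  {"rot":[0,-0.07,0],"xyz":[-0.026,0,-0.0125],"grip":255},
  {"rot":[0,-0.105,0],"xyz":[-0.035,0,-0.018],"grip":255},
  {"rot":[0,-0.14,0],"xyz":[-0.0445,0,-0.023],"grip":255},
  {"rot":[0,-0.18,0],"xyz":[-0.054,0,-0.03],"grip":255},
  {"rot":[0,-0.22,0],"xyz":[-0.064,0,-0.037],"grip":255},
])

```text
clock: 13.9
tool_pos: [0.5186, -0.1761, 0.1341]
eef_rot: [0.663, 0.71, -0.163, 0.174]
contact_force: [-0.1, -0.0, -1.8]
opening: 0.305
finger_force: 46.7
```

```bash
python3 - <<'E'
from h import *
st(); rel([sp(-.155,.148,.53),sp(-.17,.158,.56),sp(-.19,.163,.58),sp(-.22,.168,.58)])
for n in("side","top"): cv2.imwrite(f"pics/{n}4.png",r.snapshot(n)[:,:,::-1])
a=cv2.imread("pics/side4.png")[155:305,215:335];b=cv2.imread("pics/top4.png")[150:260,205:385]
c=np.zeros((500,800,3),np.uint8);c[:500,:400]=cv2.resize(a,(400,500));c[:240,405:]=cv2.resize(b,(395,240));cv2.imwrite("pics/c4.png",c)
E
```

```text
t 13.9 p [ 0.5186 -0.1761  0.1341] q [-0.4   0.89  0.63  2.05  0.03  0.26  0.06] y [ 0.998  0.069 -0.001] z [ 0.031 -0.462 -0.886] F [-0.1 -0.  -1.8] op 0.305 ff 46.7
tip z 0.028 v 0.05 at till edge 0.052 butt v -0.226 bottom z 0.179
tip z 0.032 v 0.032 at till edge 0.046 butt v -0.239 bottom z 0.192
tip z 0.033 v 0.009 at till edge 0.032 butt v -0.259 bottom z 0.198
tip z 0.038 v -0.021 at till edge 0.018 butt v -0.289 bottom z 0.203
xyz [-0.0149  0.0015 -0.003 ] rot [-0.002 -0.049 -0.002]
xyz [-0.033   0.0015 -0.0049] rot [-0.002 -0.079 -0.002]
xyz [-0.0532  0.0016 -0.0001] rot [-0.002 -0.099 -0.002]
xyz [-0.0821  0.0016  0.0094] rot [-0.002 -0.099 -0.002]
```

View pics/c4.png

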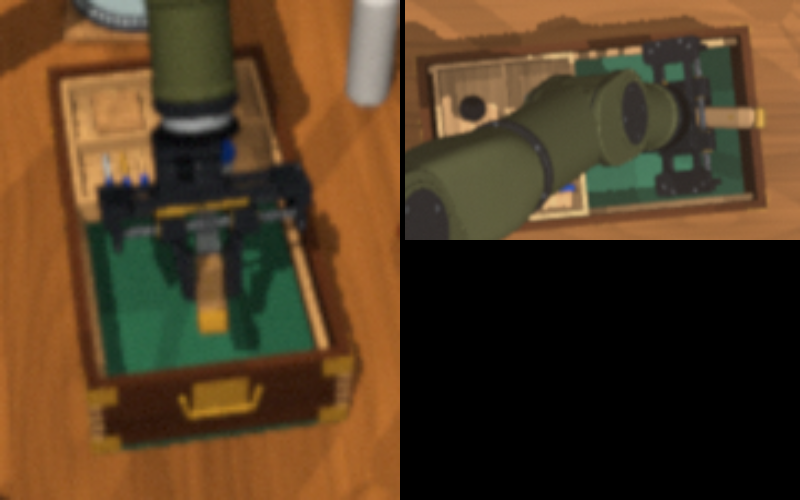

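The picture shows the handle held and tilted. The butt, near (760,117) in the top crop, is just over the -y rim, and the till and jars look undisturbed. Continuing along the spatula's axis.

```bash
python3 - <<'E'
from h import *
X=np.array([np.cos(A),np.sin(A)]);Y=np.array([-np.sin(A),np.cos(A)])
b=onz("top",(366.8,203.7),.178)[0]; print("butt",b,"chest",(b[:2]-C)@X,(b[:2]-C)@Y)
E
```

```text
butt [ 0.51421998 -0.23791036  0.178     ] chest -0.00627952461642412 -0.20698637362751965
```

Request:
carry_out([
  {"rot":[0,-0.02,0],"xyz":[-0.007,0,-0.001],"grip":255},
  {"rot":[0,-0.05,0],"xyz":[-0.015,0,-0.003],"grip":255},
  {"rot":[0,-0.065,0],"xyz":[-0.024,0,-0.004],"grip":255},
  {"rot":[0,-0.08,0],"xyz":[-0.033,0,-0.005],"grip":255},
  {"rot":[0,-0.09,0],"xyz":[-0.043,0,-0.003],"grip":255},
  {"rot":[0,-0.1,0],"xyz":[-0.053,0,0],"grip":255},
  {"rot":[0,-0.1,0],"xyz":[-0.067,0,0.005],"grip":255},
  {"rot":[0,-0.1,0],"xyz":[-0.082,0,0.009],"grip":255},
])

```text
clock: 14.67
tool_pos: [0.5246, -0.2521, 0.1636]
eef_rot: [0.653, 0.701, -0.195, 0.209]
contact_force: [-0.2, 0.4, -1.8]
opening: 0.301
finger_force: 46.7
```

```bash
python3 - <<'E'
from h import *
st(); rel([sp(-.225,.19,.58),sp(-.225,.28,.58),sp(-.225,.38,.58)])
E
```

```text
t 14.67 p [ 0.5246 -0.2521  0.1636] q [-0.35  0.9   0.73  2.02  0.09  0.24  0.1 ] y [ 0.997  0.071 -0.001] z [ 0.038 -0.547 -0.836] F [-0.2  0.4 -1.8] op 0.301 ff 46.7
tip z 0.06 v -0.026 at till edge 0.036 butt v -0.294 bottom z 0.225
tip z 0.15 v -0.026 at till edge 0.126 butt v -0.294 bottom z 0.315
tip z 0.25 v -0.026 at till edge 0.226 butt v -0.294 bottom z 0.415
xyz [-0.0171  0.0009 -0.0154] rot [-0.001 -0.     0.001]
xyz [-0.0664  0.0008 -0.0907] rot [-0.001 -0.     0.001]
xyz [-0.1212  0.0007 -0.1744] rot [-0.001 -0.     0.001]
```

Request:
carry_out([
  {"rot":[0,0,0],"xyz":[-0.008,0,-0.002],"grip":255},
  {"rot":[0,0,0],"xyz":[-0.017,0,-0.015],"grip":255},
  {"rot":[0,0,0],"xyz":[-0.029,0,-0.034],"grip":255},
  {"rot":[0,0,0],"xyz":[-0.042,0,-0.053],"grip":255},
  {"rot":[0,0,0],"xyz":[-0.054,0,-0.072],"grip":255},
  {"rot":[0,0,0],"xyz":[-0.067,0,-0.091],"grip":255},
  {"rot":[0,0,0],"xyz":[-0.08,0,-0.111],"grip":255},
  {"rot":[0,0,0],"xyz":[-0.094,0,-0.132],"grip":255},
])

```text
clock: 15.33
tool_pos: [0.5242, -0.2577, 0.3268]
eef_rot: [0.654, 0.701, -0.195, 0.209]
contact_force: [1.4, 1.2, -1.9]
opening: 0.301
finger_force: 46.7
```

```bash
python3 - <<'E'
from h import *
st(); rel([sp(-.225,.38,.58)])
E
```

```text
t 15.33 p [ 0.5242 -0.2577  0.3268] q [-0.41  0.63  0.82  1.87  0.17  0.62  0.2 ] y [ 0.998  0.07  -0.001] z [ 0.037 -0.546 -0.837] F [ 1.4  1.2 -1.9] op 0.301 ff 46.7
tip z 0.25 v -0.026 at till edge 0.226 butt v -0.294 bottom z 0.415
xyz [-0.0271  0.0017 -0.0409] rot [-0.001 -0.001 -0.001]
```

Now a final rise, ending at rest.

Request:
carry_out([
  {"rot":[0,0,0],"xyz":[-0.01,0,-0.015],"grip":255},
  {"rot":[0,0,0],"xyz":[-0.018,0,-0.027],"grip":255},
  {"rot":[0,0,0],"xyz":[-0.023,0,-0.035],"grip":255},
  {"rot":[0,0,0],"xyz":[-0.025,0,-0.038],"grip":255},
  {"rot":[0,0,0],"xyz":[-0.025,0,-0.038],"grip":255},
  {"rot":[0,0,0],"xyz":[-0.025,0,-0.038],"grip":255},
  {"rot":[0,0,0],"xyz":[-0.025,0,-0.038],"grip":255},
  {"rot":[0,0,0],"xyz":[-0.025,0,-0.038],"grip":255},
])

```text
clock: 16.0
tool_pos: [0.5248, -0.2573, 0.3702]
eef_rot: [0.653, 0.701, -0.195, 0.208]
contact_force: [-1.0, 0.3, -1.8]
opening: 0.299
finger_force: 46.7
```

```bash
python3 - <<'E'
from h import *
st(); print(r.get_state()["qd"].round(3))
for n in("side","top"): cv2.imwrite(f"pics/{n}5.png",r.snapshot(n)[:,:,::-1])
a=cv2.imread("pics/side5.png")[100:400,170:390];b=cv2.imread("pics/top5.png")[100:280,200:470]
c=np.zeros((600,800,3),np.uint8);c[:,:440]=cv2.resize(a,(440,600));c[:237,445:]=cv2.resize(b,(355,237));cv2.imwrite("pics/c5.png",c)
E
```

```text
t 16.0 p [ 0.5248 -0.2573  0.3702] q [-0.43  0.57  0.84  1.81  0.19  0.73  0.22] y [ 0.997  0.071 -0.002] z [ 0.037 -0.546 -0.837] F [-1.   0.3 -1.8] op 0.299 ff 46.7
[ 0.    -0.     0.004 -0.006  0.002  0.     0.   ]
```

View pics/c5.png

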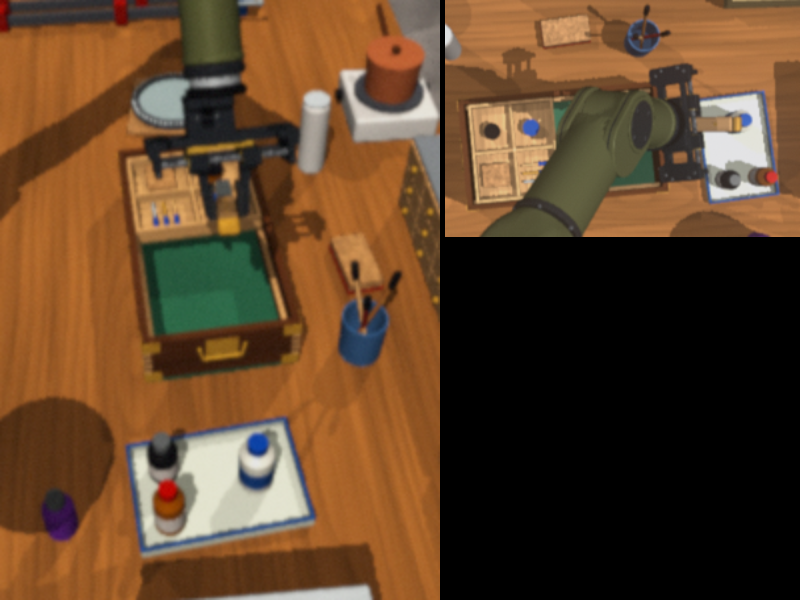

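The white bottle stands upright on the tray, near (257,462) in the picture. The spatula is held still and well above the chest, and everything else is where it was. Handing in.

```bash
python3 -c "
from plant import r
print(r.finish_job())"
```

```text
the job is handed in; nothing more can be done
None
```

The job is handed in after about 16 s of the 61 s allowed: the white bottle stands upright on the tray's free half, and the spatula is held still, its tip by calculation about 13 cm above the chest's rim; the verdict was not shown.

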